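# Keep the potatoes warm: lid on, hob turned down to the second mark

### The job

The potatoes are cooked. Put the loose lid squarely on the open pot of potatoes, setting it down rather than letting it fall, and turn the knob of the hob plate that this pot stands on down to the keep-warm setting, its white pointer on the second printed line after the off ring. Leave the other knob, the tall covered pot and everything else as they are, and the potato pot on its plate.

Things in the scene. Friction and masses are not known exactly. Their poses are not given: they have to be found in the camera images.
- hob: Fixed two-plate electric table hob, brushed steel, 440 mm wide (its y), 320 deep (its x), steel top 75 mm above the table. Origin: centre of its underside; x points away from the robot, z up. Black plates at (55, 110) left and (55, -110) right, mm in its frame; on the strip nearest the robot, in front of each plate, is that plate's own knob, at (-110, 110) and (-110, -110).
- left_plate (a point): Centre of the top of the left plate (hob +y side), cast iron, 156 mm across, 83 mm above the table. It belongs to the left knob.
- right_plate (a point): Centre of the top of the right plate (hob -y side). It belongs to the right knob.
- left_dial (a joint): Left knob's angle, rad: 0 at off, grows clockwise from above, end stop 4.36; the pointer's heading is hob yaw minus this. Marks on the steel: a small open ring at off (hob +x), then clockwise six dark radial lines, ever longer (6 to 15 mm), 28 mm from the axis, every 40 degrees: the second is at 1.396. Starts at 2.15 to 2.9. Turning takes 0.05 N m; it stays where left.
- right_dial (a joint): Angle of the right knob, with the same marks and meaning as left_dial.
- left_knob (a point): On the vertical axis of the left knob, at its top, 31 mm above the steel (106 mm above the table). Black plastic: a skirt 46 mm across, up to 7 mm above the steel, and on it an upright grip bar 14 mm thick, 42 mm long and 24 mm high (from 7 to 31 mm above the steel), which lies along the pointer direction.
- right_knob (a point): The same point on the right knob.
- left_pointer (a point): Top of the pointer end of the left knob's bar, 20 mm from the axis: the end with the white line.
- right_pointer (a point): The same point on the right knob.
- pot_rim (a point): Centre of the mouth, at rim height, of the loose open steel pot of potatoes: 150 mm across outside, 144 inside, 70 high, 1.6 kg, upright on either plate, so its rim is 153 mm above the table. Loop handles at its own +y and -y sides reach 100 mm from its axis. Potatoes fill it to 15 mm or more below the rim.
- lid_knob (a point): Centre of the loose steel lid's black knob (34 mm wide, 22 high), 41 mm above the lid's underside; the lid's dome below reaches up to 24 mm. At the start it lies knob up on the table, left or right of the hob. Flange 158 mm across; under it a plug 134 across, 8 deep, goes inside the pot's mouth with 5 mm to spare all round. About 0.26 kg. Seated, this point is 33 mm above the pot's rim.
- tall_pot: The other pot, covered with its own lid: 142 mm across, 148 mm high with its knob, two loop handles reaching 96 mm from its axis, stands on the other plate; stays as it is. Origin: centre of its underside.
- onion_bowl: Glass bowl of onions, 160 mm across, 100 mm high, on the table on the side of the hob where the lid is not; bystander. Origin: centre of its underside.
- pepper_mill: Wooden pepper mill, 52 mm across, 152 mm high, on the table; bystander. Origin: centre of its underside.
- mustard_jar: Jar, 68 mm across, 100 mm high, on the table; bystander. Origin: centre of its underside.

How it is judged:
At the end, for the whole second after the job is handed in: The lid sits level in the potato pot's mouth (knob within 9 mm of the pot's axis, 29 to 37 mm above its rim, tilt under 0.06 rad); the pot is upright, within 25 mm of its start; its plate's knob is at the second mark (1.396) within 0.17 rad; the other knob is within 0.25 rad of its start (horizontal distance between lid_knob and pot_rim below 0.009 m and z of lid_knob in the frame of pot_rim between 0.029 and 0.037 m and angle between lid_knob's own z axis and vertical below 0.06 rad and angle between pot_rim's own z axis and vertical below 0.05 rad and distance of pot_rim from where it was at the start of the episode below 0.025 m and ((horizontal distance between pot_rim and left_plate below 0.06 m and value of joint left_dial between 1.226 and 1.566 rad and distance of right_pointer from where it was at the start of the episode below 0.005 m) or (horizontal distance between pot_rim and right_plate below 0.06 m and value of joint right_dial between 1.226 and 1.566 rad and distance of left_pointer from where it was at the start of the episode below 0.005 m))); the robot touches nothing.
It fails at once if the lid is let fall on to the pot instead of being set down (falling freely faster than 0.5 m/s over the pot) (linear speed of lid above 0.5 m/s and horizontal distance between lid_knob and pot_rim below 0.05 m and contact force between the fingers and lid below 0.1 N).
It fails at once if the knob of the other plate is turned by more than about 0.25 rad ((horizontal distance between pot_rim and left_plate below 0.06 m and distance of right_pointer from where it was at the start of the episode above 0.005 m) or (horizontal distance between pot_rim and right_plate below 0.06 m and distance of left_pointer from where it was at the start of the episode above 0.005 m)).
It fails at once if the tall pot, the onion bowl, the pepper mill or the mustard jar is pushed by more than 30 mm (distance of any of tall_pot, onion_bowl, pepper_mill, mustard_jar from where it was at the start of the episode above 0.03 m).
It also fails if it takes over 64 s, if anything falls off the work surface, if the arm or the gripper's body presses on something with over 40 N, if the wrist force passes 120 N, or if a joint passes its speed limit or range.

### The arm

A 6-joint arm with a two-finger parallel gripper is mounted at the origin on the work surface. World frame = base frame: x ahead of the robot, y to its left, z up, the work surface at z = 0. Lengths are in m, angles in rad, forces in N, time in s.
With the tool pointing down it reaches from about 0.3 to 0.875 m from the base axis. Payload 6.4 kg.
Tool frame: the origin (TCP) lies midway between the tips of the shut fingers; the grasp point (between the pads) lies 19 mm behind it (grasp_offset is the distance from the TCP to the grasp point, in m); z points along the fingers, y is the line along which they close (so a half turn about z gives the same grasp; the last joint's range is limited). The gripper opens to 85 mm and grips with 20 to 120 N. Pads are 22 mm wide; open, the fingers measure 114 mm over their backs; the gripper's body (76 mm by 85 mm) begins 54 mm behind the grasp point. The pads swing forward as they close: fully open they stand 13 mm farther back than shut.
Start: joints at [1.021, 0.181, 1.607, -0, 1.354, -0.206], TCP at [0.194, 0.541, 0.231] pointing down, gripper open.
Joint ranges: [-2.99, 2.99], [-0.89, 2.07], [0.3, 2.58], [-1.14, 4.28], [0, 2.63], [-3.12, 3.12]. Speed limits (rad/s): [2.57, 2.57, 3.01, 3.14, 3.14, 3.14].

### API

Orientations are given as a unit quaternion [w, x, y, z].
In Python, from bench import * gives the robot as it stands. The module is installed in compiled form; this text tells all that it offers.
- The arm moves only by the tool servo_tool, never from a script. Its argument "commands" is text: rows parted by semicolons, each of 7 numbers parted by spaces: the turn, a rotation vector about the tool's x, y, z in rad, then the shift along the tool's x, y, z in mm, then the opening, from 0 (shut) to 1 (fully open). In form: wx wy wz dx dy dz claw; .... A call has 1 to 5 rows; each row shifts and turns the commanded pose from where the row before left it, along the tool's axes as they then stand; what a row does not reach is not made up. A row lasts 1/8 s, in which the tool goes at most 62.5 mm and 10.7 degrees, less where a joint would pass 70% of its speed; a pose out of reach is approached as far as the arm can. A call with a gripper value outside its range is refused whole. The fingers move at their own pace and stop on an object; the grip force is fixed at half the most. Time passes only in rows, so rows that do not move let the fingers close. It gives the time, the measured TCP pose, the force, the opening and the grip force at its end, in the units of the state.
- get_obs(): the state, without advancing time (a new reading comes with each control period).
- camera(name): name is "side" or "top" or "wrist"; returns the picture (400x640x3 uint8, blue, green, red); there is no depth.
- calibration(name): a dict with "fx", "fy", "cx", "cy" (pixels), "R" (3x3) and "t" (3): a world point X has camera coordinates R X + t. Camera axes: x right, y down, z forward; pixel columns grow to the right and rows downward; lengths in m; the calibration is good to about 2 mm. A picture is of the moment at which its call begins: read the wrist's pose just before it. calibration takes no time and is no camera call; for the wrist camera it gives the pose at the moment of the call.
- hand_in(): hands the job in; it is judged then, once.
The state is a dict: "time_s": time; "q": joint angles; "dq": joint speeds; "joint_efforts": joint torques, N m; "eef_pos": TCP position; "eef_rot": TCP orientation; "wrist_force": force on the tool from outside, world axes, zero at the start; "torque": the same for the moment, N m; "opening": opening from 0.0 (shut) to 1.0 (fully open); "grasp_force": force on a finger pad.
Only numpy, scipy, OpenCV 4.12 (cv2) and the standard library are available. Lean on these libraries where they do the work, as an engineer would, in place of code of your own. Each camera call takes 0.05 s, during which the arm holds its last target. There are 200 camera calls.

## Working session

There is one attempt and no reset: what is moved stays moved. The work goes in short steps, Python scripts to look and compute and a tool call to move; the robot and the scene stay as the last step left them, time stands still between calls to the robot, and variables do not carry over. Pictures are saved under pics/ and viewed, at most 10 in all, crops included, and the job is handed in when it is done.

Besides the shell and the picture viewer there is one more tool, called after "Call:" as a command line: name --argument value ..., lists and objects as JSON in quotes. servo_tool: Moves the arm, as the interface text tells. Its arguments: {"type":"object","properties":{"commands":{"type":"string"}},"required":["commands"]}

```bash
mkdir -p pics
cat > h.py <<'E'
from bench import *
import numpy as np, cv2
from scipy.spatial.transform import Rotation as Ro
def ray(cal,u,v,z):
    R=np.array(cal["R"]);t=np.array(cal["t"]);c=-R.T@t
    d=R.T@np.array([(u-cal["cx"])/cal["fx"],(v-cal["cy"])/cal["fy"],1.])
    return c+d*(z-c[2])/d[2]
def proj(cal,X):
    p=np.array(cal["R"])@np.array(X)+np.array(cal["t"]);return cal["fx"]*p[0]/p[2]+cal["cx"],cal["fy"]*p[1]/p[2]+cal["cy"]
E
python3 - <<'E'
from h import *
o=get_obs();print(o["eef_pos"],o["eef_rot"],o["opening"],o["time_s"])
for n in("top","wrist"):
    c=calibration(n);cv2.imwrite(f"pics/{n}0.png",camera(n));print(n,c)
E
```

```text
[0.19351043 0.54087544 0.23038743] [-3.37347172e-04  1.71069287e-01  9.85258614e-01 -8.05673577e-04] 1.0012158464855418 0.0
top {'fx': 427.3310159540598, 'fy': 427.3310159540598, 'cx': 310.30156690957244, 'cy': 207.269059024328, 'R': array([[-0.06297092, -0.99799851,  0.00579989],
       [-0.97476   ,  0.06025533, -0.2149703 ],
       [ 0.21419057, -0.01919037, -0.97660336]]), 't': array([0.0342808 , 0.58777405, 1.11331695])}
wrist {'fx': 348.4064362738763, 'fy': 348.4064362738763, 'cx': 318.86853304123713, 'cy': 200.9361937556745, 'R': array([[ 0.33654036,  0.94166745, -0.00172963],
       [ 0.89235959, -0.31833069,  0.31993738],
       [ 0.30072403, -0.10921529, -0.94743711]]), 't': array([-0.57425303, -0.04211616,  0.3805638 ])}
```

View pics/top0.png

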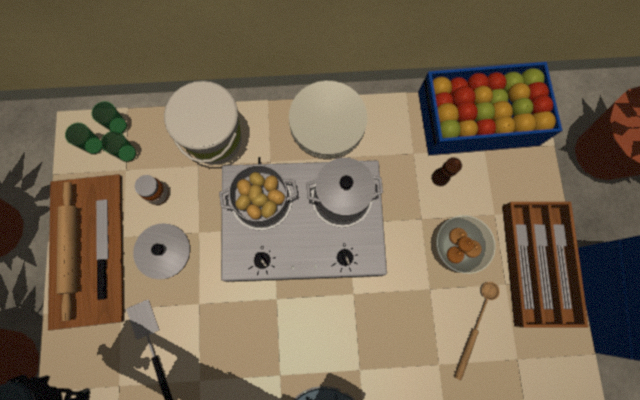

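The potato pot is on the left plate at about (257,195). The lid is left of the hob with its knob at about (158,249). The left hob knob is at about (262,259). Next I'll enlarge this area.

Run:
```python
from h import *
im=cv2.imread("pics/top0.png")[150:290,125:285];cv2.imwrite("pics/c0.png",cv2.resize(im,None,fx=4.9,fy=4.2,interpolation=cv2.INTER_CUBIC) if 0 else cv2.resize(im,None,fx=4,fy=4,interpolation=cv2.INTER_CUBIC))
c=calibration("top")
for n,u,v,z in[("lidknob",158,249,.041),("knob",262,259,.106),("rknob",344.5,257,.106),("pot",257,195,.153),("hobFL",222,278,.075),("hobFR",385,274,.075),("hobBL",222,165,.075),("hobBR",381,161,.075)]:print(n,ray(c,u,v,z).round(4))
```

```text
lidknob [0.5025 0.4217 0.041 ]
knob [0.4507 0.1315 0.106 ]
rknob [ 0.4425 -0.0817  0.106 ]
pot [0.6096 0.1332 0.153 ]
hobFL [0.4106 0.2415 0.075 ]
hobFR [ 0.3941 -0.1877  0.075 ]
hobBL [0.7218 0.2357 0.075 ]
hobBR [ 0.7064 -0.2079  0.075 ]
```

View pics/c0.png

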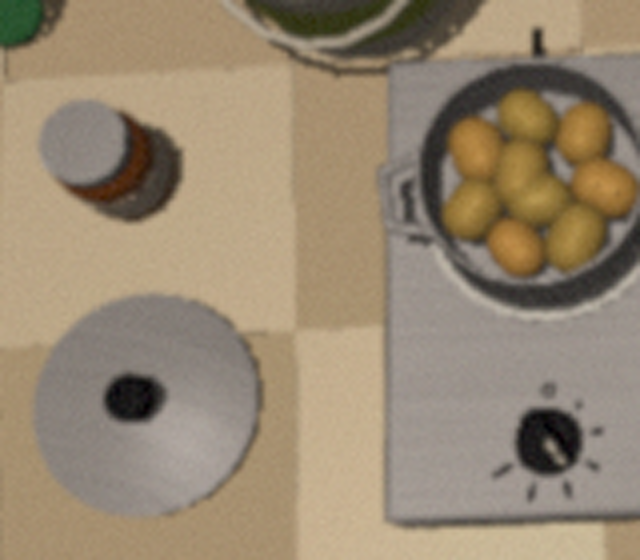

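The crop shows the lid knob at crop (133,398), and the left knob at (548,441) with its pointer between the 3rd and 4th lines, at about 2.57 rad. It needs about 1.18 rad counter-clockwise. Next I'll move over the scene for one close look.

Call:
servo_tool --commands "0 0 0 -48 -21 -9 1;0 0 0 -48 -21 -9 1;0 0 0 -48 -21 -9 1;0 0 0 -48 -21 -9 1;0 0 0 -48 -21 -9 1"

```text
time_s: 0.72
eef_pos: [0.3852, 0.3602, 0.2763]
eef_rot: [-0.0, 0.171, 0.985, -0.0]
wrist_force: [0.4, 0.4, -0.7]
opening: 0.997
grasp_force: 0.0
```

Call:
servo_tool --commands "0 0 0 -48 -21 -9 1;0 0 0 -48 -21 -9 1;0 0 0 -48 -21 -9 1;0 0 -0.17 0 0 0 1;0 0 -0.17 0 0 0 1"

```text
time_s: 1.35
eef_pos: [0.4991, 0.2528, 0.3027]
eef_rot: [-0.001, 0.0, 1.0, -0.0]
wrist_force: [0.5, 0.8, 0.7]
opening: 0.999
grasp_force: 0.0
```

Call:
servo_tool --commands "0 0 0 0 0 0 1;0 0 0 0 0 0 1"

```text
time_s: 1.6
eef_pos: [0.4985, 0.2539, 0.303]
eef_rot: [-0.0, 0.003, 1.0, -0.0]
wrist_force: [-0.3, -0.1, -0.2]
opening: 0.997
grasp_force: 0.0
```

Run:
```python
from h import *
import pickle
o=get_obs();c=calibration("wrist");im=camera("wrist");print(o["eef_pos"],o["q"],o["time_s"],c["R"].round(3))
pickle.dump(c,open("w1.pkl","wb"));cv2.imwrite("pics/w1.png",im)
cv2.imwrite("pics/w1b.png",cv2.resize(im,(800,500),interpolation=cv2.INTER_CUBIC))
```

```text
[0.49848719 0.25386806 0.30302873] [ 2.58883531e-01  9.44646832e-02  1.55904973e+00 -1.63000404e-05
  1.48852660e+00 -1.30514680e+00] 1.6 [[ 0.006  1.    -0.   ]
 [ 0.947 -0.006  0.32 ]
 [ 0.32  -0.002 -0.947]]
```

View pics/w1b.png

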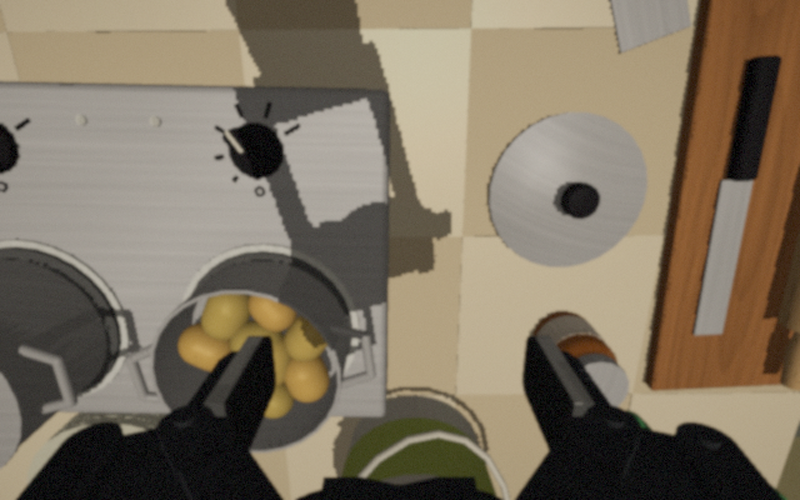

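The lid knob is at (580,200) in the 1.25x picture and the pot rim centre at about (248,370). The left knob is at (257,150) with its white line going from (243,152) to (224,131).

Run:
```python
from h import *
import pickle
c=pickle.load(open("w1.pkl","rb"))
for n,u,v,z in[("lidknob",580,200,.046),("lidflange",568,189,.008),("knob",257,150,.09),("mark0",260,191,.075),("m80",220,157,.075),("m240",292,130,.075),("m200",267,109,.075),("m40",236,179,.075),
 ("ptip",224,131,.106),("pin",243,152,.106),("rimL",155,358,.153),("rimR",342,370,.153),("rimT",247,291,.153),("rimB",252,450,.153)]:print(n,ray(c,u/1.25,v/1.25,z).round(4))
# rim fit: points on visible edge
P=np.array([ray(c,u/1.25,v/1.25,.153)[:2] for u,v in[(155,358),(180,310),(215,292),(247,290),(290,302),(325,330),(342,370)]])
A=np.c_[2*P,np.ones(len(P))];s=np.linalg.lstsq(A,(P**2).sum(1),rcond=None)[0];print("rim",s[:2],np.sqrt(s[2]+s[0]**2+s[1]**2))
t=calibration("top")
for p in [(.4535,.133,.106),(*s[:2],.153)]:print(proj(t,p))
```

```text
lidknob [0.5021 0.4229 0.046 ]
lidflange [0.4989 0.4253 0.008 ]
knob [0.4505 0.141  0.09  ]
mark0 [0.4864 0.135  0.075 ]
m80 [0.4575 0.1046 0.075 ]
m240 [0.436  0.1667 0.075 ]
m200 [0.4195 0.1479 0.075 ]
m40 [0.4759 0.1157 0.075 ]
ptip [0.4348 0.1228 0.106 ]
pin [0.4504 0.1352 0.106 ]
rimL [0.6013 0.0649 0.153 ]
rimR [0.613 0.209 0.153]
rimT [0.5454 0.1427 0.153 ]
rimB [0.6905 0.1298 0.153 ]
rim [0.61719168 0.13624772] 0.07296340204875082
(np.float64(261.39383393293474), np.float64(257.9381418092484))
(np.float64(255.71781866899394), np.float64(192.2152567564071))
```

Call:
servo_tool --commands "0 0 0 23 -60 0 1;0 0 0 23 -60 0 1;0 0 -0.155 0 0 30 1;0 0 -0.155 0 0 30 1;0 0 -0.155 0 0 30 1"

```text
time_s: 2.28
eef_pos: [0.4535, 0.1371, 0.2127]
eef_rot: [0.0, -0.23, 0.973, -0.0]
wrist_force: [0.6, 0.5, 0.5]
opening: 0.999
grasp_force: 0.0
```

Call:
servo_tool --commands "0 0 -0.15 0 0 30 1;0 0 0 0 0 13 1;0 0 0 0 0 0 1;0 0 0 0 0 0 1"

```text
time_s: 2.78
eef_pos: [0.4544, 0.1373, 0.1715]
eef_rot: [0.001, -0.3, 0.954, -0.0]
wrist_force: [-0.2, -0.5, 0.6]
opening: 0.999
grasp_force: 0.0
```

Run:
```python
from h import *
import pickle
o=get_obs();c=calibration("wrist");im=camera("wrist");print(o["eef_pos"],o["eef_rot"],o["q"],o["time_s"],o["wrist_force"],o["torque"])
pickle.dump(c,open("w2.pkl","wb"));cv2.imwrite("pics/w2.png",im)
print(proj(c,(.4525,.1345,.106)),proj(c,o["eef_pos"]))
cv2.imwrite("pics/w2b.png",cv2.resize(im,(800,500),interpolation=cv2.INTER_CUBIC))
```

```text
[0.45440089 0.13734284 0.17154285] [ 9.63758281e-04 -3.00026485e-01  9.53930345e-01 -2.75961601e-04] [ 4.27683963e-02  1.76134660e-02  1.91279643e+00 -3.62788811e-05
  1.20917807e+00 -2.13745628e+00] 2.775 [-0.17118071 -0.47868895  0.6466936 ] [-0.02775507  0.0165812  -0.00493436]
(np.float64(317.319262717029), np.float64(213.45715799127598)) (np.float64(319.26572391609915), np.float64(270.2501534737119))
```

View pics/w2b.png

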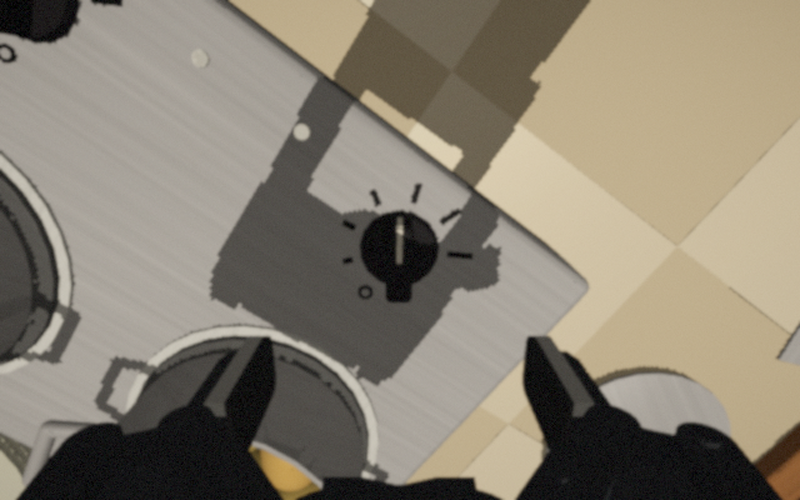

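The bar is aligned with the tool, with the white line at (400,217)–(400,263), but turning from here would exceed joint 6's range. I'll use the half-turned grasp instead, and work out the axis from the marks first.

Run:
```python
from h import *
import pickle
from scipy.optimize import least_squares
c=pickle.load(open("w2.pkl","rb"))
# line mid radius = 28+len/2; lengths 6..15
M=[(0,365,292),(1,348,261),(2,349,225),(3,376,198),(4,417,193),(5,450,216),(6,460,255)]
P=np.array([ray(c,u/1.25,v/1.25,.075)[:2] for _,u,v in M])
r=np.array([31]+[28+(6+1.8*i)/2 for i in range(6)])/1e3
def f(p,w=slice(1,None)):
    a=p[2]-np.radians(40)*np.arange(7);return (P-np.c_[p[0]+r*np.cos(a),p[1]+r*np.sin(a)])[w].ravel()
s=least_squares(f,[.4525,.1345,0]);print(s.x,(f(s.x)*1e3).round(1))
t,e=[ray(c,400/1.25,v/1.25,.106)[:2] for v in (215,263)];print(t,e,"dial",s.x[2]-np.arctan2(*(t-e)[::-1])%(-2*np.pi), t-s.x[:2])
```

```text
[ 0.45211976  0.13605902 -0.02070321] [ 0.1  0.1 -0.1 -0.1  0.1  0.3 -0.3  0.1  0.  -0.3  0.1 -0.1]
[0.42925012 0.12030487] [0.44981476 0.13470875] dial 2.5098819313997005 [-0.02286964 -0.01575416]
```

Call:
servo_tool --commands "0 0 0.18 0 0 0 1;0 0 0.18 0 0 0 1;0 0 0.18 0 0 0 1;0 0 0.18 0 0 0 1;0 0 0.18 0 0 0 1"

```text
time_s: 3.45
eef_pos: [0.4543, 0.1373, 0.1715]
eef_rot: [0.001, 0.147, 0.989, 0.0]
wrist_force: [-0.0, 0.8, -0.5]
opening: 1.002
grasp_force: 0.0
```

Call:
servo_tool --commands "0 0 0.18 0 0 0 1;0 0 0.18 0 0 0 1;0 0 0.18 0 0 0 1;0 0 0.18 0 0 0 1;0 0 0.18 0 0 0 1"

```text
time_s: 4.08
eef_pos: [0.4543, 0.1373, 0.1715]
eef_rot: [0.001, 0.563, 0.827, 0.001]
wrist_force: [-0.4, 0.2, -0.2]
opening: 1.003
grasp_force: 0.0
```

Call:
servo_tool --commands "0 0 0.18 0 0 0 1;0 0 0.18 0 0 0 1;0 0 0.18 0 0 0 1;0 0 0.18 0 0 0 1;0 0 0.18 0 0 0 1"

```text
time_s: 4.7
eef_pos: [0.4543, 0.1373, 0.1716]
eef_rot: [0.001, 0.866, 0.499, 0.001]
wrist_force: [-0.5, 1.0, 0.1]
opening: 1.002
grasp_force: 0.0
```

Call:
servo_tool --commands "0 0 0.18 0 0 0 1;0 0 0.18 0 0 0 1;0 0 0.08 0 0 0 1;0 0 0 0 0 0 1;0 0 0 0 0 0 1"

```text
time_s: 5.32
eef_pos: [0.4539, 0.1373, 0.1709]
eef_rot: [0.0, 0.953, 0.302, 0.001]
wrist_force: [-0.4, -1.2, 0.3]
opening: 1.004
grasp_force: 0.0
```

Run:
```python
from h import *
o=get_obs();print(o["eef_pos"],o["eef_rot"],o["q"]);R=Ro.from_quat(np.roll(o["eef_rot"],-1)).as_matrix();print(R.round(3))
```

```text
[0.45390158 0.13725561 0.17088219] [1.57240980e-04 9.53237732e-01 3.02220973e-01 5.33122535e-04] [ 4.26188735e-02  1.79458181e-02  1.91392123e+00 -2.66363285e-05
  1.20861423e+00  9.99381083e-01]
[[ 0.817  0.576  0.001]
 [ 0.576 -0.817  0.   ]
 [ 0.001  0.001 -1.   ]]
```

Call:
servo_tool --commands "0 0 0 -2 0 28 1;0 0 0 0 0 28 1;0 0 0 0 0 20 1;0 0 0 0 0 10 1;0 0 0 0 0 0 1"

```text
time_s: 5.95
eef_pos: [0.4516, 0.1361, 0.084]
eef_rot: [-0.0, 0.953, 0.302, -0.0]
wrist_force: [-0.9, -0.1, -0.4]
opening: 0.999
grasp_force: 0.0
```

Call:
servo_tool --commands "0 0 0 0 0 0 0.05;0 0 0 0 0 0 0.05;0 0 0 0 0 0 0.05;0 0 0 0 0 0 0.05;0 0 0 0 0 0 0.05"

```text
time_s: 6.58
eef_pos: [0.4523, 0.1358, 0.0848]
eef_rot: [0.0, 0.953, 0.302, 0.0]
wrist_force: [-1.5, -2.6, 4.1]
opening: 0.148
grasp_force: 59.4
```

Call:
servo_tool --commands "0 0 -0.14 0 0 0 0.05;0 0 -0.14 0 0 0 0.05;0 0 -0.14 0 0 0 0.05;0 0 -0.14 0 0 0 0.05;0 0 -0.14 0 0 0 0.05"

```text
time_s: 7.2
eef_pos: [0.4519, 0.1361, 0.0848]
eef_rot: [-0.0, 0.791, 0.612, 0.0]
wrist_force: [-1.9, -1.3, 6.7]
opening: 0.154
grasp_force: 59.8
```

Call:
servo_tool --commands "0 0 -0.14 0 0 0 0.05;0 0 -0.14 0 0 0 0.05;0 0 -0.13 0 0 0 0.05;0 0 0 0 0 0 0.05;0 0 0 0 0 0 0.05"

```text
time_s: 7.82
eef_pos: [0.4517, 0.1361, 0.0848]
eef_rot: [-0.0, 0.651, 0.759, -0.0]
wrist_force: [-2.5, -0.7, 7.9]
opening: 0.155
grasp_force: 59.9
```

Run:
```python
from h import *
o=get_obs();R=Ro.from_quat(np.roll(o["eef_rot"],-1)).as_matrix();print(o["eef_pos"],o["wrist_force"],o["torque"],"xheading",np.arctan2(R[1,0],R[0,0]),o["opening"])
```

```text
[0.45166842 0.13608527 0.08475724] [-2.45863475 -0.69861486  7.89657474] [-0.16874724  0.58254904  0.03183161] xheading 1.7230326839198258 0.15458622851793438
```

Call:
servo_tool --commands "0 0 0 0 0 0 1;0 0 0 0 0 0 1;0 0 0 0 0 -15 1;0 0 0 0 0 -50 1;0 0 0 0 0 -60 1"

```text
time_s: 8.45
eef_pos: [0.451, 0.136, 0.2107]
eef_rot: [-0.001, 0.651, 0.759, -0.001]
wrist_force: [1.7, -0.4, 0.0]
opening: 1.0
grasp_force: 0.0
```

Call:
servo_tool --commands "0 0 -0.178 0 0 -60 1;0 0 -0.178 0 0 -30 1;0 0 -0.178 0 0 0 1;0 0 -0.178 0 0 0 1;0 0 -0.178 0 0 0 1"

```text
time_s: 9.07
eef_pos: [0.4518, 0.1361, 0.3005]
eef_rot: [0.001, 0.258, 0.966, 0.0]
wrist_force: [-0.6, 0.2, 0.2]
opening: 0.994
grasp_force: 0.0
```

Call:
servo_tool --commands "0 0 -0.178 0 0 0 1;0 0 -0.178 0 0 0 1;0 0 -0.175 0 0 0 1;0 0 0 -45 0 0 1;0 0 0 -45 0 0 1"

```text
time_s: 9.7
eef_pos: [0.5429, 0.1364, 0.3009]
eef_rot: [0.001, -0.001, 1.0, 0.0]
wrist_force: [-0.4, 0.6, 0.9]
opening: 1.003
grasp_force: 0.0
```

Call:
servo_tool --commands "0 0 0 -43 0 0 1;0 0 0 0 0 0 1;0 0 0 0 0 0 1"

```text
time_s: 10.07
eef_pos: [0.5842, 0.1364, 0.2996]
eef_rot: [-0.0, -0.001, 1.0, 0.0]
wrist_force: [0.1, 0.3, 0.7]
opening: 1.001
grasp_force: 0.0
```

Run:
```python
from h import *
import pickle
o=get_obs();c=calibration("wrist");im=camera("wrist");print(o["eef_pos"],o["q"],o["time_s"])
pickle.dump(c,open("w3.pkl","wb"));cv2.imwrite("pics/w3.png",im)
cv2.imwrite("pics/w3b.png",cv2.resize(im[:330,130:510],(760,660),interpolation=cv2.INTER_CUBIC)[:600])
```

```text
[0.58417262 0.13642648 0.29956106] [ 3.17418585e-02  1.88626490e-01  1.46024129e+00  5.70740341e-05
  1.49342504e+00 -1.54130143e+00] 10.075
```

View pics/w3b.png

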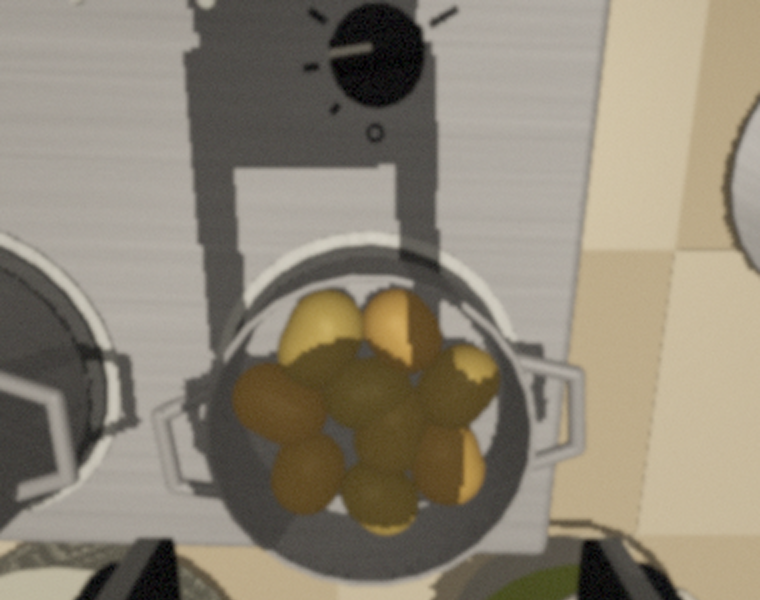

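The rim spans about (207–530, 263–582) in the crop, which is 2x with its origin at (130,0). The pointer end at (330,52) is near the second line at (311,68).

Run:
```python
from h import *
import pickle
c=pickle.load(open("w3.pkl","rb"))
g=lambda u,v,z:ray(c,130+u/2,v/2,z)[:2]
E=[(207,430),(530,430),(369,582),(222,355),(240,325),(520,360),(495,325),(255,540),(483,540)]
P=np.array([g(u,v,.153) for u,v in E])
A=np.c_[2*P,np.ones(len(P))];s=np.linalg.lstsq(A,(P**2).sum(1),rcond=None)[0];r=np.sqrt(s[2]+s[0]**2+s[1]**2);print("rim",s[:2],r,((np.linalg.norm(P-s[:2],axis=1)-r)*1e3).round(1))
a=np.array([.4521,.1361]);t,i=g(331,51,.106),g(372,47,.106)
print("dial from tip",-.021-np.arctan2(*(t-a)[::-1]),"line",-.021-np.arctan2(*(t-i)[::-1]),t-a,"ring",g(375,132,.075),"m2",g(311,68,.075))
im=cv2.imread("pics/w3.png");k=im.copy()
# draw fitted rim
for th in np.linspace(0,6.28,200):
    for R in(.075,.072):
        u,v=proj(c,(s[0]+R*np.cos(th),s[1]+R*np.sin(th),.153));
        if 0<=u<640 and 0<=v<400:k[int(round(v)),int(round(u))]=(0,0,255)
cv2.imwrite("pics/w3c.png",cv2.resize(k[100:310,200:430],None,fx=2.6,fy=2.6,interpolation=cv2.INTER_NEAREST))
```

```text
rim [0.61690361 0.1326462 ] 0.0736584847576615 [-1.7 -2.   0.5 -0.1  1.   0.7  0.5  0.6  0.4]
dial from tip 1.4322517488704816 line 1.4593055195663167 [ 0.00239631 -0.02029239] ring [0.48598515 0.13489945] m2 [0.45746831 0.10420878]
```

View pics/w3c.png

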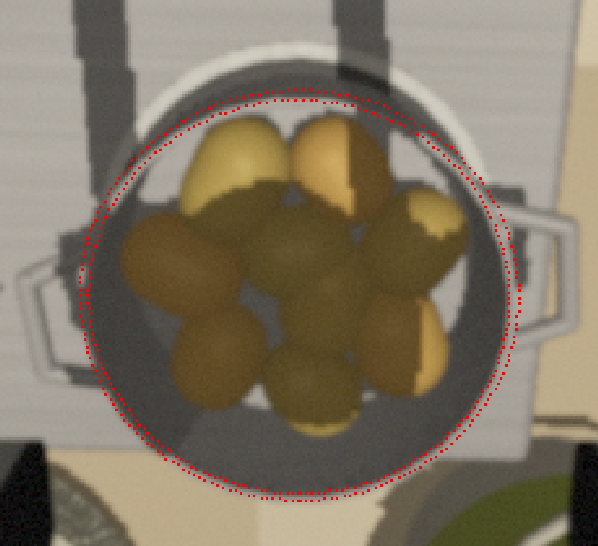

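Call:
servo_tool --commands "0 0 0 16 57 0 1;0 0 0 16 57 0 1;0 0 0 16 57 0 1;0 0 0 17 57 20 1;0 0 0 17 57 20 1"

```text
time_s: 10.75
eef_pos: [0.5009, 0.4224, 0.2608]
eef_rot: [0.001, -0.001, 1.0, 0.001]
wrist_force: [-0.1, 0.2, 0.2]
opening: 1.002
grasp_force: 0.0
```

Call:
servo_tool --commands "0 0 0 0 0 50 1;0 0 0 0 0 40 1;0 0 0 0 0 10 1;0 0 0 0 0 0 1;0 0 0 0 0 0 1"

```text
time_s: 11.38
eef_pos: [0.5037, 0.4213, 0.1623]
eef_rot: [0.002, -0.001, 1.0, 0.001]
wrist_force: [-1.1, -0.4, 0.3]
opening: 0.995
grasp_force: 0.0
```

Run:
```python
from h import *
import pickle
o=get_obs();c=calibration("wrist");im=camera("wrist");print(o["eef_pos"],o["q"],o["time_s"])
pickle.dump(c,open("w4.pkl","wb"));cv2.imwrite("pics/w4.png",im);print(proj(c,(.502,.4225,.052)))
cv2.imwrite("pics/w4b.png",cv2.resize(im[:330,130:510],(684,594),interpolation=cv2.INTER_CUBIC))
```

```text
[0.50373502 0.42125094 0.16234686] [ 5.16081068e-01  4.17928728e-01  1.45054066e+00  2.05952403e-05
  1.26886589e+00 -1.05660622e+00] 11.375
(np.float64(320.14707245148026), np.float64(193.9940637139253))
```

View pics/w4b.png

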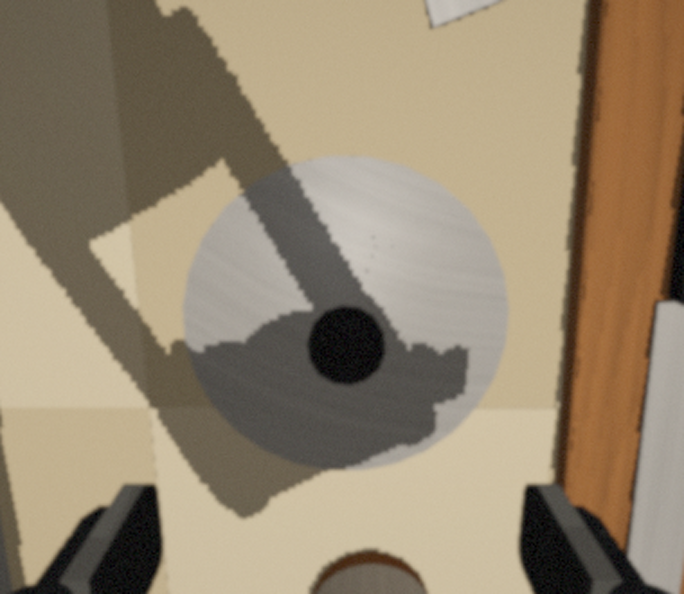

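The lid knob is at (347,345) in the crop, and the flange spans (183–508, 156–470).

Run:
```python
from h import *
import pickle
c=pickle.load(open("w4.pkl","rb"))
g=lambda u,v,z:ray(c,130+u/1.8,v/1.8,z)[:2]
for z in(.008,.0095):print((g(183,310,z)+g(508,310,z))/2,(g(346,156,z)+g(346,470,z))/2,g(508,310,z)-g(183,310,z),g(346,470,z)-g(346,156,z))
print("knob",g(347,345,.048),g(347,383,.052),g(309,345,.05),g(385,345,.05))
```

```text
[0.49607515 0.42434128] [0.50419208 0.42458515] [-0.00029914  0.15803712] [0.15855396 0.00087842]
[0.49569623 0.42432337] [0.50377212 0.42456601] [-0.00029763  0.15723803] [0.15775225 0.00087398]
knob [0.50139152 0.42454993] [0.51728783 0.42459534] [0.50079468 0.40836043] [0.50073758 0.4406853 ]
```

Call:
servo_tool --commands "0 0 0 2 3 40 1;0 0 0 0 0 40 1;0 0 0 0 0 34 1;0 0 0 0 0 20 1;0 0 0 0 0 0 1"

```text
time_s: 12.05
eef_pos: [0.5, 0.4234, 0.0248]
eef_rot: [-0.001, -0.001, 1.0, -0.0]
wrist_force: [0.3, 0.5, -0.3]
opening: 0.998
grasp_force: 0.0
```

Call:
servo_tool --commands "0 0 0 0 0 0 0.2;0 0 0 0 0 0 0.2;0 0 0 0 0 0 0.2;0 0 0 0 0 0 0.2;0 0 0 0 0 0 0.2"

```text
time_s: 12.68
eef_pos: [0.5012, 0.4241, 0.0271]
eef_rot: [0.001, -0.001, 1.0, 0.0]
wrist_force: [-1.3, -0.3, 5.2]
opening: 0.367
grasp_force: 59.0
```

Call:
servo_tool --commands "0 0 0 0 0 -20 0.2;0 0 0 0 0 -40 0.2;0 0 0 0 0 -50 0.2;0 0 0 0 0 -50 0.2;0 0 0 0 0 -40 0.2"

```text
time_s: 13.3
eef_pos: [0.5006, 0.4239, 0.2292]
eef_rot: [0.001, -0.001, 1.0, 0.001]
wrist_force: [0.5, -0.2, -3.5]
opening: 0.367
grasp_force: 59.9
```

Call:
servo_tool --commands "0 0 0 -10 -25 0 0.2;0 0 0 -18 -45 0 0.2;0 0 0 -18 -45 0 0.2;0 0 0 -18 -45 0 0.2;0 0 0 -18 -45 0 0.2"

```text
time_s: 13.92
eef_pos: [0.583, 0.2175, 0.2266]
eef_rot: [0.0, -0.001, 1.0, 0.0]
wrist_force: [1.0, -0.0, -2.1]
opening: 0.368
grasp_force: 59.9
```

Call:
servo_tool --commands "0 0 0 -18 -45 0 0.2;0 0 0 -10 -28 0 0.2;0 0 0 -5 -14 0 0.2;0 0 0 0 0 0 0.2;0 0 0 0 0 0 0.2"

```text
time_s: 14.55
eef_pos: [0.6155, 0.1332, 0.2256]
eef_rot: [-0.0, -0.002, 1.0, 0.0]
wrist_force: [-0.0, 0.6, -2.7]
opening: 0.369
grasp_force: 60.0
```

Run:
```python
from h import *
o=get_obs();print(o["eef_pos"],o["eef_rot"],o["wrist_force"],o["torque"],o["opening"],o["time_s"])
a=camera("top")[130:250,190:350];c=calibration("wrist");b=camera("wrist");print(proj(c,(.616,.132,.2)))
a=cv2.resize(a,(640,480),interpolation=cv2.INTER_CUBIC)
cv2.imwrite("pics/w5.png",np.vstack([cv2.resize(a,(400,300)),cv2.resize(b,(400,250))]))
cv2.imwrite("pics/w5w.png",b);cv2.imwrite("pics/w5t.png",a)
```

```text
[0.61551335 0.13324467 0.22558173] [-1.50506001e-04 -1.65896766e-03  9.99998575e-01  2.73950400e-04] [-0.04057684  0.55243801 -2.7175831 ] [-0.01430198  0.00669951  0.01366062] 0.3692026365926244 14.55
(np.float64(316.1377713666761), np.float64(246.60909810691456))
```

View pics/w5.png

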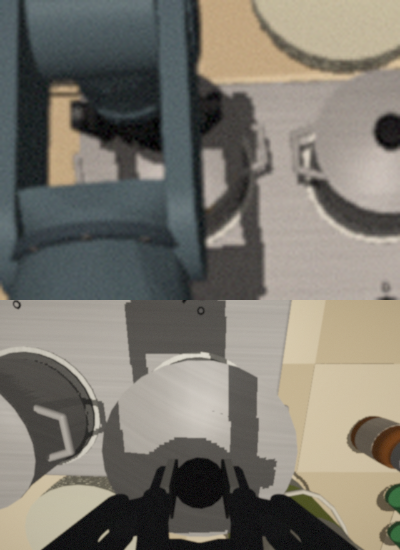

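The lid is held level over the pot, so I'll lower it gently.

Call:
servo_tool --commands "0 0 0 0 -1 15 0.2;0 0 0 0 0 15 0.2;0 0 0 0 0 8 0.2;0 0 0 0 0 4 0.2;0 0 0 0 0 0 0.2"

```text
time_s: 15.28
eef_pos: [0.616, 0.1309, 0.1831]
eef_rot: [-0.0, -0.001, 1.0, 0.0]
wrist_force: [-0.4, -1.0, -2.7]
opening: 0.364
grasp_force: 59.9
```

Call:
servo_tool --commands "0 0 0 0 0 3 0.2;0 0 0 0 0 3 0.2;0 0 0 0 0 2 0.2;0 0 0 0 0 0 0.2;0 0 0 0 0 0 0.2"

```text
time_s: 15.9
eef_pos: [0.6161, 0.131, 0.1755]
eef_rot: [0.0, -0.001, 1.0, -0.0]
wrist_force: [0.8, -0.4, -2.3]
opening: 0.37
grasp_force: 60.0
```

Call:
servo_tool --commands "0 0 0 0 1 2 0.2;0 0 0 0 0 1 0.2;0 0 0 0 0 0 0.2;0 0 0 0 0 0 0.2"

```text
time_s: 16.4
eef_pos: [0.616, 0.132, 0.1724]
eef_rot: [-0.0, -0.001, 1.0, -0.0]
wrist_force: [-0.3, 0.4, -3.2]
opening: 0.364
grasp_force: 60.0
```

Call:
servo_tool --commands "0 0 0 0 0 1 0.2;0 0 0 0 0 0 0.2;0 0 0 0 0 0 0.2"

```text
time_s: 16.77
eef_pos: [0.6161, 0.132, 0.1721]
eef_rot: [0.0, -0.001, 1.0, -0.0]
wrist_force: [-3.5, -0.3, 5.3]
opening: 0.364
grasp_force: 60.5
```

Call:
servo_tool --commands "0 0 0 0 0 1 0.2;0 0 0 0 0 0 0.2;0 0 0 0 0 0 0.2"

```text
time_s: 17.15
eef_pos: [0.6162, 0.132, 0.1721]
eef_rot: [0.0, -0.001, 1.0, -0.0]
wrist_force: [-6.2, -0.7, 10.3]
opening: 0.366
grasp_force: 61.1
```

Contact came at exactly the seated height. I'll release slowly, rise and look.

Call:
servo_tool --commands "0 0 0 0 0 -1 0.2;0 0 0 0 0 0 0.45;0 0 0 0 0 0 0.6;0 0 0 0 0 0 1;0 0 0 0 0 0 1"

```text
time_s: 17.77
eef_pos: [0.616, 0.132, 0.1713]
eef_rot: [-0.0, -0.001, 1.0, 0.0]
wrist_force: [0.7, 0.2, 0.9]
opening: 0.981
grasp_force: 0.0
```

Call:
servo_tool --commands "0 0 0 0 0 -10 1;0 0 0 0 0 -30 1;0 0 0 0 0 -40 1;0 0 0 0 0 -50 1;0 0 0 20 0 -30 1"

```text
time_s: 18.4
eef_pos: [0.5972, 0.1318, 0.3353]
eef_rot: [0.002, -0.001, 1.0, 0.0]
wrist_force: [0.4, -0.1, 0.7]
opening: 0.998
grasp_force: 0.0
```

Call:
servo_tool --commands "0 0 0 20 0 0 1;0 0 0 0 0 0 1;0 0 0 0 0 0 1"

```text
time_s: 18.77
eef_pos: [0.5763, 0.1318, 0.3315]
eef_rot: [0.0, -0.001, 1.0, -0.0]
wrist_force: [0.2, 0.4, 0.0]
opening: 1.002
grasp_force: 0.0
```

Run:
```python
from h import *
o=get_obs();c=calibration("wrist");b=camera("wrist");print(o["eef_pos"],o["wrist_force"],o["time_s"])
x,y=.6167,.1325
for R,z in((.075,.153),(.079,.154),(.017,.197)):
    for th in np.linspace(0,6.28,150):
        u,v=proj(c,(x+R*np.cos(th),y+R*np.sin(th),z))
        if 0<=u<640 and 0<=v<400:b[int(round(v)),int(round(u))]=(0,0,255) if R!=.075 else (0,255,0)
cv2.imwrite("pics/w6.png",cv2.resize(b[:300,180:460],(560,600),interpolation=cv2.INTER_NEAREST))
```

```text
[0.57631088 0.13183268 0.33147231] [0.17854406 0.43758577 0.03062729] 18.775
```

View pics/w6.png

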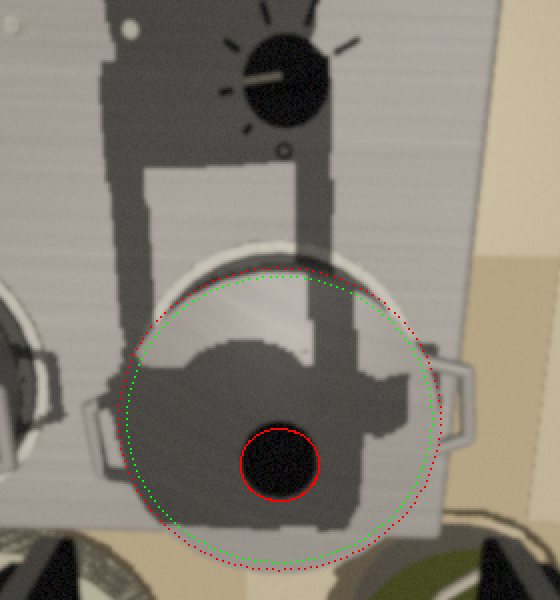

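The lid is seated level: its flange and knob both match the overlay drawn for a seated lid. The pointer at (245,79) is on the second line (225,92) once parallax is allowed for. The arm is clear, so I'll hand in.

```bash
python3 -c "
from bench import *
print(hand_in())"
```

```text
the job is handed in; nothing more can be done
None
```

The lid was set down gently and sits level on the potato pot, the left knob's pointer is on the second line (keep-warm), nothing else was touched, and the job was handed in at about 19 s; the hand-in call returned no verdict.

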